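# Tip the long sensor head out of its foam and lay it lens up

### The job

Two sensor heads lie lens down in foam nests. Take the longer one by its bail and tip it out, the bail end coming up first while the other end is still in the foam; then turn it over and lay it flat, lens up, in the middle of the grey mat. Leave the shorter head in its foam.

Things in the scene. Friction and masses are not known exactly. Their poses are not given: they have to be found in the camera images.
- long_head_center (a point): The longer sensor head: flat aluminium box 80 x 56 x 20 mm, 0.12 to 0.2 kg; lens window in the face that is down at the start, dark inset cover plate on the back, which is up. The point is the centre of the box. x runs along the 80 mm length, away from the bail end; y along the width; z out of the back (up at the start, to point down at the end).
- long_head_bar (a point): The black grip bar of the longer head's wire bail, to be pinched from above across its 10 mm: 10 x 10 mm in section, 44 mm long along its y. The point is its centre, about 63 mm above the worktop at the start, 45 mm from the bail's axis; z runs along the bail's arms, away from the axis.
- long_head_bail (a joint): Angle of the bail about its axis, which runs along the head's width at mid-thickness, 46 mm from the centre towards -x (6 mm outside the end face). 0: upright over the back; 1.57: in line with the head, past its end; 3.14: upright over the lens. Turns nearly freely; slight friction keeps it where it is left. Lifted by the bail, the head hangs far end down.
- long_head_far (a point): Middle of the longer head's far lower edge as it lies in the foam: between the lens face and the end face opposite the bail, 40 mm from the centre along x, 10 mm below it.
- foam_long: The longer head's nest, black, fixed: 114 x 86 mm, 22 mm high. The cutout's floor is 8 mm above the worktop, so the head lies 14 mm deep and stands 6 mm proud, with 1.5 mm clearance all round; a wide gap in the wall at the bail end. Origin under the cutout's centre; x points away from the bail end.
- mat_center (a point): Grey cloth-faced mat, 140 mm (its x) by 100 mm (its y), 3 mm thick, fixed on the worktop. The point is the centre of its top. A head's edge dragged over it catches by friction and trails.
- short_head_center (a point): The shorter sensor head: same make and bail, 56 x 56 x 20 mm, in its own black foam nest (90 x 86 mm). The point is the centre of the box; axes as on the longer one. To be left alone.

How it is judged:
By the outcome, as a careful person would: the job done as asked, in the order asked, and still so for the second after the job is handed in, with the robot touching nothing.
It also fails if it takes over 46 s, if anything falls off the work surface, if the arm or the gripper's body presses on something with over 40 N, if the wrist force passes 120 N, or if a joint passes its speed limit or range.

### The arm

A 6-joint arm with a two-finger parallel gripper is mounted at the origin on a cart in front of the work surface, level with it; the furniture and walls round the work are solid. World frame = base frame: x ahead of the robot, y to its left, z up, the work surface at z = 0. Lengths are in m, angles in rad, forces in N, time in s.
With the tool pointing down it reaches from about 0.3 to 0.875 m from the base axis. Payload 6.4 kg.
Tool frame: the origin (TCP) lies midway between the tips of the shut fingers; the grasp point (between the pads) lies 19 mm behind it; y points along the fingers, x is the direction in which the jaws open and shut, and the axes are right-handed (so a half turn about y gives the same grasp; the last joint's range is limited). The gripper opens to 85 mm and grips with 20 to 120 N. Pads are 22 mm wide; open, the fingers measure 114 mm over their backs; the gripper's body (76 mm by 85 mm) begins 54 mm behind the grasp point. The pads swing forward as they close: fully open they stand 13 mm farther back than shut.
Start: joints at [-1.505, 0.181, 1.607, -0, 1.354, -0.206], TCP at [0.154, -0.554, 0.231] pointing down, gripper open.
Joint ranges: [-2.99, 2.99], [-0.89, 2.07], [0.3, 2.58], [-1.14, 4.28], [0, 2.63], [-3.12, 3.12]. Speed limits (rad/s): [2.57, 2.57, 3.01, 3.14, 3.14, 3.14].

### API

Orientations are given as a unit quaternion [w, x, y, z].
In Python, from bench import ctrl gives the robot as it stands.
- The arm moves only by the tool step_arm, never from a script. Its argument "commands" is a list of rows, each a list of 7 numbers: the turn, a rotation vector about the tool's x, y, z in units of 6 degrees (1.0 is 6 degrees), then the shift along the tool's x, y, z in units of 30 mm (1.0 is 30 mm), then the opening, from 0 (shut) to 1 (fully open). A call has 1 to 10 rows; each row shifts and turns the commanded pose from where the row before left it, along the tool's axes as they then stand; what a row does not reach is not made up. A row lasts 1/10 s, in which the tool goes at most 50 mm and 8.59 degrees, less where a joint would pass 70% of its speed; a pose out of reach is approached as far as the arm can. A call with a number of a shift or a turn outside -1 to 1 is refused whole. A call with a gripper value outside its range is refused whole. The fingers move at their own pace and stop on an object; the grip force is fixed at half the most. Time passes only in rows, so rows that do not move let the fingers close. It gives the time, the measured TCP pose, the force and the opening at its end, in the units of the state.
- ctrl.get_obs(): the state, without advancing time (a new reading comes with each control period).
- ctrl.camera(name): name is "scene" or "top" or "wrist"; returns (picture, depth): 480x640x3 uint8, blue, green, red; 480x640 float32, m along the optical axis (not along the pixel's ray), 0 where there is no reading.
- ctrl.get_calibration(name): a dict with "intrinsics" (3x3 intrinsics, pixels), "D" ([k1, k2, p1, p2, k3] as OpenCV has them; the pictures are not rectified), "R" (3x3) and "t" (3): a world point X has camera coordinates R X + t. Camera axes: x right, y down, z forward; pixel columns grow to the right and rows downward; lengths in m; the calibration is good to about 2 mm. A picture is of the moment at which its call begins: read the wrist's pose just before it. get_calibration takes no time and is no camera call; for the wrist camera it gives the pose at the moment of the call.
- ctrl.hand_in(): hands the job in, once; it reports no verdict.
Trained networks look in the newest picture that a camera, given by its name, has taken for a name from the list of things; names that differ only in an ending like _2 or _b are one class to them, and where a whole thing is asked for, a point or a joint stands for the part that bears it (a point fixed in the world has none). Each returns a list of dicts, best first, with "p" (0 to 1); they miss things now and then, are a little off and sometimes report something else, mostly with a low value. They report only what shows in the picture. A call takes as long as a camera call.
- ctrl.boxes_of(thing, camera): "point" ([x, y, z] in m, in the coordinates of the camera as it stood for that picture, good to about 4 mm: the middle of the surface that is visible of it).
- ctrl.silhouettes(thing, camera): "pixels" (480x640 bool, what is visible of it).
The state is a dict: "time_s": time; "q": joint angles; "dq": joint speeds; "joint_efforts": joint torques, N m; "eef_pos": TCP position; "eef_rot": TCP orientation; "wrist_force": force on the tool from outside, world axes, zero at the start; "torque": the same for the moment, N m; "opening": opening from 0.0 (shut) to 1.0 (fully open).
Only numpy, scipy, OpenCV 4.12 (cv2) and the standard library are available. Lean on these libraries where they do the work, as an engineer would, in place of code of your own. Each camera call takes 0.05 s, during which the arm holds its last target.

## Working session

There is one attempt and no reset: what is moved stays moved. The work goes in short steps, Python scripts to look and compute and a tool call to move; the robot and the scene stay as the last step left them, time stands still between calls to the robot, and variables do not carry over. Pictures are saved under pics/ and viewed, and the job is handed in when it is done.

Besides the shell and the picture viewer there is one more tool, called after "Emit:" as name(argument=value, ...), one argument or row to a line, values as JSON. step_arm: Moves the arm, as the interface text tells. Its arguments: {"type":"object","properties":{"commands":{"type":"array"}},"required":["commands"]}

```bash
mkdir -p pics; ls; cat > h.py <<'E'
import numpy as np, cv2
from bench import ctrl
from scipy.spatial.transform import Rotation as R
def rq(q): return R.from_quat([q[1],q[2],q[3],q[0]])
def cam(n):
    c=ctrl.get_calibration(n); im,d=ctrl.camera(n); return im,d,c
def w(c,p): return np.array(c['R']).T@(np.array(p)-np.array(c['t']))
def px2w(c,u,v,d):
    K=np.array(c['intrinsics']);xy=cv2.undistortPoints(np.array([[[u,v]]],float),K,np.array(c['D'],float))[0,0]
    return w(c,[xy[0]*d,xy[1]*d,d])
def cloud(c,mask,d):
    m=mask&(d>0);v,u=np.nonzero(m);K=np.array(c['intrinsics'])
    xy=cv2.undistortPoints(np.stack([u,v],1).astype(float)[:,None],K,np.array(c['D'],float))[:,0]
    z=d[m]; P=np.stack([xy[:,0]*z,xy[:,1]*z,z],1)
    return (P-np.array(c['t']))@np.array(c['R'])
E
python3 - <<'E'
from h import *
for n in ['scene','top']:
    im,d,c=cam(n); cv2.imwrite(f'pics/{n}0.png',im)
    for t in ['long_head_center','long_head_bar','foam_long','mat_center','short_head_center','long_head_far']:
        try:
            for b in ctrl.boxes_of(t,n)[:3]: print(n,t,round(b['p'],2),w(c,b['point']).round(4))
        except Exception as e: print(n,t,e)
print(ctrl.get_obs())
E
```

```text
pics
scene long_head_center 0.76 [0.4296 0.1858 0.0284]
scene long_head_bar 0.59 [0.4126 0.1928 0.0606]
scene foam_long 0.58 [0.4143 0.2    0.0223]
scene mat_center 0.97 [ 0.4318 -0.2007  0.0027]
scene short_head_center 0.72 [ 0.4645 -0.0084  0.0255]
scene long_head_far 0.62 [0.4273 0.1867 0.0268]
top long_head_center 0.71 [0.4522 0.1741 0.0278]
top long_head_bar 0.71 [0.416  0.1827 0.07  ]
top foam_long 0.66 [0.4627 0.1645 0.0239]
top mat_center 0.68 [ 0.4364 -0.2116  0.0021]
top short_head_center 0.79 [ 0.4852 -0.012   0.028 ]
top long_head_far 0.76 [0.4513 0.1746 0.0277]
{'time_s': 0.7, 'q': array([-1.50534162e+00,  1.80761628e-01,  1.60700987e+00,  1.39174352e-05,
        1.35378398e+00, -2.06312382e-01]), 'dq': array([ 0.00063144,  0.00069734, -0.00083473, -0.00024558, -0.00074452,
        0.00010529]), 'joint_efforts': array([-2.79400674e-04, -4.44725311e+01, -3.51609135e+01,  2.06194937e-05,
        1.05755214e-03, -1.92024368e-05]), 'eef_pos': array([ 0.15436508, -0.55391079,  0.23130528]), 'eef_rot': array([-0.56311648,  0.56313003, -0.42764673,  0.42767122]), 'wrist_force': array([-0.53148749, -0.23636987, -0.68577727]), 'torque': array([ 0.05856821,  0.03243712, -0.01847833]), 'opening': 1.0007501608779132}
```

View pics/top0.png

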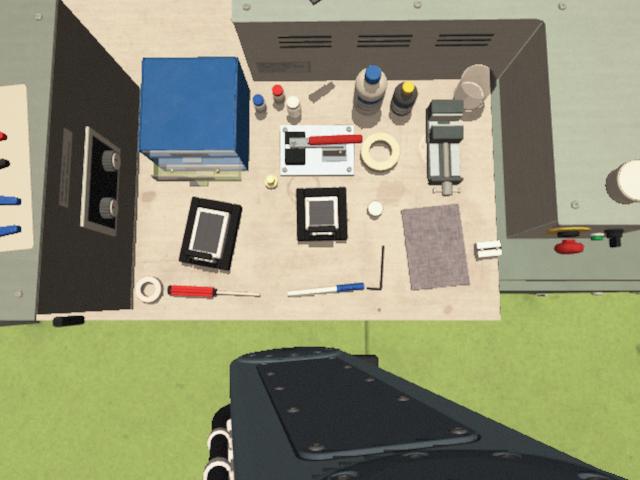

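View pics/scene0.png

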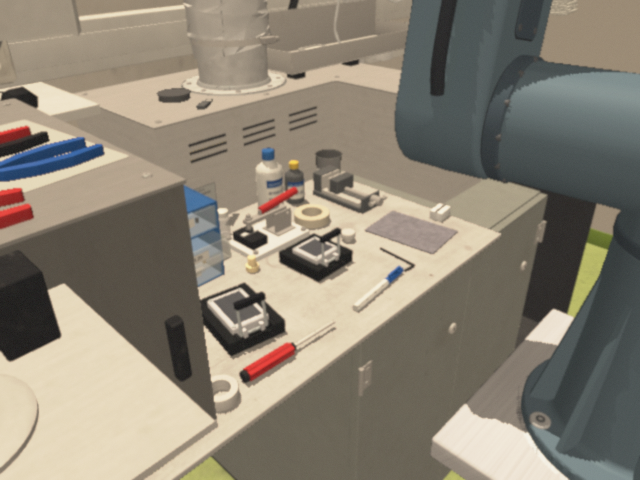

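```bash
python3 - <<'E'
from h import *
im,d,c=cam('top')
P={}
for t in ['long_head_center','long_head_bar','foam_long','mat_center','short_head_center']:
    s=ctrl.silhouettes(t,'top')
    if not s: print(t,'none');continue
    m=s[0]['pixels'];X=cloud(c,m,d)
    z=X[:,2]; print(t,s[0]['p'],m.sum(),'z pct',np.percentile(z,[1,10,50,90,99]).round(4))
    for lo,hi in [(-.01,.012),(.018,.025),(.025,.034),(.05,.08)]:
        Y=X[(z>lo)&(z<hi)]
        if len(Y)<40: continue
        r=cv2.minAreaRect(Y[:,:2].astype(np.float32)*1000); print('  ',lo,hi,len(Y),'mean',Y.mean(0).round(4),'rect',r)
o=ctrl.get_obs(); print(rq(o['eef_rot']).as_matrix().round(3))
E
```

```text
long_head_center 0.86 1745 z pct [0.0148 0.0264 0.0293 0.061  0.0701]
   0.018 0.025 78 mean [0.4357 0.1665 0.022 ] rect ((452.79132080078125, 177.6208953857422), (55.933006286621094, 87.15123748779297), 79.845458984375)
   0.025 0.034 1441 mean [0.4585 0.176  0.0292] rect ((453.57977294921875, 177.91859436035156), (56.681697845458984, 87.53466033935547), 79.7105712890625)
   0.05 0.08 178 mean [0.4167 0.1824 0.0678] rect ((416.8955993652344, 183.2952880859375), (42.315940856933594, 10.51270866394043), 79.68795776367188)
long_head_bar 0.69 216 z pct [0.0206 0.0298 0.0678 0.0699 0.0711]
   0.05 0.08 182 mean [0.4167 0.1828 0.0677] rect ((416.96832275390625, 183.69508361816406), (43.12867736816406, 10.51270866394043), 79.68795776367188)
foam_long 0.87 1611 z pct [0.0053 0.0104 0.0224 0.0246 0.026 ]
   -0.01 0.012 188 mean [0.4214 0.1718 0.0083] rect ((456.2464599609375, 172.366455078125), (77.28782653808594, 113.2903823852539), 79.5374526977539)
   0.018 0.025 1250 mean [0.4662 0.1724 0.0226] rect ((457.6878967285156, 176.4822998046875), (86.29740905761719, 114.0168228149414), 79.69910
[... 305 characters left out ...]
207.78053283691406), (141.17599487304688, 101.39750671386719), 6.044928550720215)
short_head_center 0.87 1207 z pct [0.0098 0.0262 0.0293 0.0675 0.0706]
   0.018 0.025 57 mean [ 0.4626 -0.0179  0.0217] rect ((468.56195068359375, -23.234359741210938), (32.098899841308594, 63.480316162109375), 34.98272705078125)
   0.025 0.034 931 mean [ 0.492  -0.0136  0.0291] rect ((485.312255859375, -13.432548522949219), (63.44066619873047, 55.97035598754883), 0.24880151450634003)
   0.05 0.08 181 mean [ 0.458  -0.0149  0.0681] rect ((458.2530212402344, -14.673843383789062), (9.947796821594238, 41.876949310302734), 0.18633270263671875)
[[ 0.268  0.     0.963]
 [-0.963 -0.     0.268]
 [ 0.    -1.     0.   ]]
```

```bash
python3 - <<'E'
from h import *
im,d,c=cam('top')
for u,v in [(500,292),(510,285),(545,225),(600,285),(500,90),(530,130),(135,310),(45,310),(60,300),(435,247),(488,249),(380,250),(445,185),(500,262),(478,292)]:
    print((u,v),px2w(c,u,v,d[v,u]).round(3))
E
```

```text
(500, 292) [ 0.361 -0.387 -0.216]
(510, 285) [ 0.372 -0.353 -0.057]
(545, 225) [ 0.451 -0.329  0.165]
(600, 285) [ 0.372 -0.514 -0.056]
(500, 90) [ 0.713 -0.329  0.009]
(530, 130) [ 0.599 -0.328  0.132]
(135, 310) [0.327 0.307 0.001]
(45, 310) [0.334 0.31  0.281]
(60, 300) [0.346 0.311 0.247]
(435, 247) [ 0.435 -0.208  0.004]
(488, 249) [ 0.43  -0.293  0.018]
(380, 250) [ 0.43  -0.114  0.001]
(445, 185) [ 0.536 -0.22   0.038]
(500, 262) [ 0.413 -0.337 -0.055]
(478, 292) [ 0.359 -0.278  0.002]
```

Emit:
step_arm(
  commands=[
    [0,0,0,-0.67,0,0.6,1],
    [0,0,0,-0.67,0,0.6,1],
    [0,0,0,-0.67,0,0.6,1],
    [0,0,0,-0.67,0,0.6,1],
    [0,0,0,-0.67,0,0.6,1],
    [0,0,0,-0.67,0,0.6,1],
    [0,0,0,-0.67,0,0.6,1],
    [0,0,0,-0.67,0,0.6,1],
    [0,0,0,-0.8,0,0.57,1],
    [0,0,0,-0.8,0,0.57,1],
  ],
)

```text
time_s: 2.05
eef_pos: [0.2703, -0.3039, 0.2314]
eef_rot: [-0.563, 0.563, -0.428, 0.428]
wrist_force: [1.1, 0.2, -0.7]
opening: 1.001
```

Emit:
step_arm(
  commands=[
    [0,0,0,-0.8,0,0.57,1],
    [0,0,0,-0.8,0,0.57,1],
    [0,0,0,-0.8,0,0.57,1],
    [0,0,0,-0.8,0,0.57,1],
    [0,0,0,-0.8,0,0.57,1],
    [0,0,0,-0.8,0,0.57,1],
    [0,0,0,-0.8,0,0.57,1],
    [0,0,0,-0.8,0,0.57,1],
    [0,0,0,-0.8,0,0.57,1],
    [0,0,0,-0.8,0,0.57,1],
  ],
)

```text
time_s: 3.05
eef_pos: [0.3706, -0.0266, 0.2316]
eef_rot: [0.563, -0.563, 0.427, -0.428]
wrist_force: [-0.1, -0.9, 0.0]
opening: 0.998
```

Emit:
step_arm(
  commands=[
    [0,-1,0,0,0,0,1],
    [0,-1,0,0,0,0,1],
    [0,-1,0,0,0,0,1],
    [0,-1,0,0,0,0,1],
    [0,-1,0,0,0,0,1],
    [0,-1,0,0,0,0,1],
    [0,-1,0,0,0,0,1],
    [0,-1,0,0,0,0,1],
    [0,-1,0,0,0,0,1],
    [0,-1,0,0,0,0,1],
  ],
)

```text
time_s: 4.05
eef_pos: [0.3703, -0.0278, 0.2314]
eef_rot: [-0.702, 0.702, -0.087, 0.087]
wrist_force: [-0.7, -0.1, -1.2]
opening: 1.003
```

```bash
cat >> h.py <<'E'
def st(tgt=None,ang=None):
    o=ctrl.get_obs();M=rq(o['eef_rot']).as_matrix();p=o['eef_pos']
    print('t',round(o['time_s'],2),'p',p.round(4),'F',o['wrist_force'].round(1),'op',round(o['opening'],3),'xang',np.degrees(np.arctan2(M[1,0],M[0,0])).round(2),'y',M[:,1].round(3),'q',o['q'].round(2))
    if tgt is not None: print('units',(M.T@(np.array(tgt)-p)/0.03).round(3))
    if ang is not None: print('turn y units',-(ang-np.degrees(np.arctan2(M[1,0],M[0,0])))/6)
E
python3 -c "
from h import *
st([.415,.184,.2],-10.3)"
```

```text
t 4.05 p [ 0.3703 -0.0278  0.2314] F [-0.7 -0.1 -1.2] op 1.003 xang -14.18 y [ 0. -0. -1.] q [-0.4  -0.32  2.08  0.    1.38 -0.15]
units [-0.286  1.047  7.211]
turn y units -0.646394688779429
```

Emit:
step_arm(
  commands=[
    [0,0,0,-0.04,0.13,0.9,1],
    [0,0,0,-0.04,0.13,0.9,1],
    [0,0,0,-0.04,0.13,0.9,1],
    [0,0,0,-0.04,0.13,0.9,1],
    [0,0,0,-0.04,0.13,0.9,1],
    [0,0,0,-0.04,0.13,0.9,1],
    [0,0,0,-0.04,0.13,0.9,1],
    [0,0,0,0,0.13,0.9,1],
    [0,-0.65,0,0,0,0,1],
    [0,0,0,0,0,0,1],
  ],
)

```text
time_s: 5.05
eef_pos: [0.4158, 0.1841, 0.1999]
eef_rot: [-0.704, 0.704, -0.064, 0.064]
wrist_force: [-0.2, -0.4, -0.1]
opening: 1.002
```

```bash
python3 - <<'E'
from h import *
st([.415,.184,.046],-10.3)
for n in ['wrist','top']:
    im,d,c=cam(n); cv2.imwrite(f'pics/{n}1.png',im)
    for t in ['long_head_bar','long_head_center','foam_long']:
        s=ctrl.silhouettes(t,n)
        if not s: print(n,t,'none');continue
        X=cloud(c,s[0]['pixels'],d);z=X[:,2]
        lo,hi={'long_head_bar':(.058,.08),'long_head_center':(.025,.034),'foam_long':(.018,.026)}[t]
        Y=X[(z>lo)&(z<hi)]
        print(n,t,s[0]['p'],len(Y))
        if len(Y)>20: print(Y.mean(0).round(4),cv2.minAreaRect(Y[:,:2].astype(np.float32)*1000))
E
```

```text
t 5.05 p [0.4158 0.1841 0.1999] F [-0.2 -0.4 -0.1] op 1.002 xang -10.39 y [-0.001 -0.    -1.   ] q [ 0.15 -0.06  1.93 -0.    1.28  0.34]
units [-0.022  5.131 -0.007]
turn y units -0.015425568290825531
wrist long_head_bar 0.64 890
[0.418  0.187  0.0682] ((417.6122131347656, 185.8662872314453), (43.896480560302734, 9.768791198730469), 80.00409698486328)
wrist long_head_center 0.56 6749
[0.4595 0.1796 0.029 ] ((453.7746887207031, 179.30484008789062), (55.885562896728516, 88.4967269897461), 79.67272186279297)
wrist foam_long 0.59 6376
[0.4679 0.1799 0.0225] ((458.55670166015625, 177.9835968017578), (85.04655456542969, 113.85523223876953), 79.61339569091797)
top long_head_bar 0.53 173
[0.4168 0.1835 0.0679] ((417.0876770019531, 184.0657958984375), (42.69324493408203, 10.483484268188477), 80.67790985107422)
top long_head_center 0.84 1436
[0.4586 0.1758 0.0292] ((453.7592468261719, 177.3958740234375), (56.782527923583984, 87.09869384765625), 80.56356811523438)
top foam_long 0.72 1
```

View pics/wrist1.png

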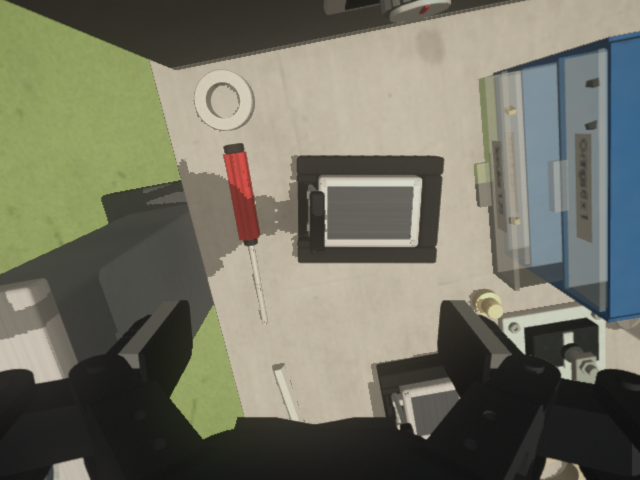

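Emit:
step_arm(
  commands=[
    [0,0,0,0.04,0.9,0.04,1],
    [0,0,0,0,0.9,0,1],
    [0,0,0,0,0.9,0,1],
    [0,0,0,0,0.9,0,1],
    [0,0,0,0,0.8,0,1],
    [0,0,0,0,0.73,0,1],
    [0,0,0,0,0,0,1],
    [0,0,0,0,0,0,0],
    [0,0,0,0,0,0,0],
    [0,0,0,0,0,0,0],
  ],
)

```text
time_s: 6.45
eef_pos: [0.4185, 0.1846, 0.0476]
eef_rot: [0.704, -0.704, 0.064, -0.066]
wrist_force: [-0.5, 0.1, -0.4]
opening: 0.509
```

Emit:
step_arm(
  commands=[
    [0,0,0,0,0,0,0],
    [0,0,0,0,0,0,0],
    [0,0,0,0,0,0,0],
    [0,0,0,0,0,0,0],
    [0,0,0,0,0,0,0],
  ],
)

```text
time_s: 6.95
eef_pos: [0.4172, 0.1846, 0.0469]
eef_rot: [0.704, -0.704, 0.065, -0.065]
wrist_force: [-2.1, 0.8, 9.4]
opening: 0.104
```

```bash
python3 - <<'E'
from h import *
st()
im,d,c=cam('wrist'); cv2.imwrite('pics/wrist2.png',im)
im,d,c=cam('scene'); cv2.imwrite('pics/scene2.png',cv2.resize(im[220:400,140:380],None,fx=3,fy=3))
E
```

```text
t 6.95 p [0.4172 0.1846 0.0469] F [-2.1  0.8  9.4] op 0.104 xang -10.52 y [-0.  0. -1.] q [0.16 0.19 2.03 0.   0.92 0.34]
```

View pics/wrist2.png

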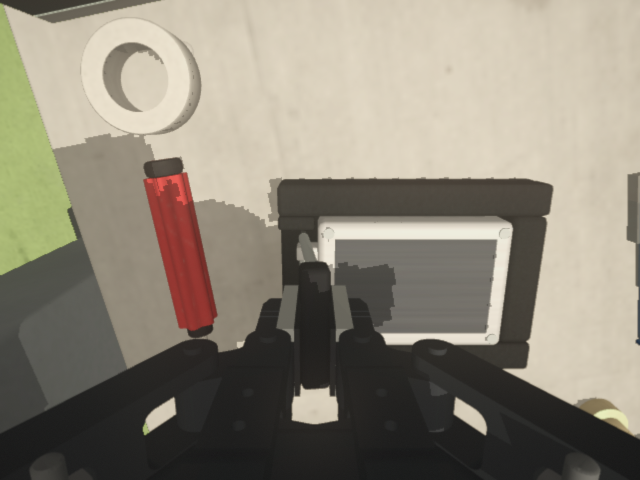

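View pics/scene2.png

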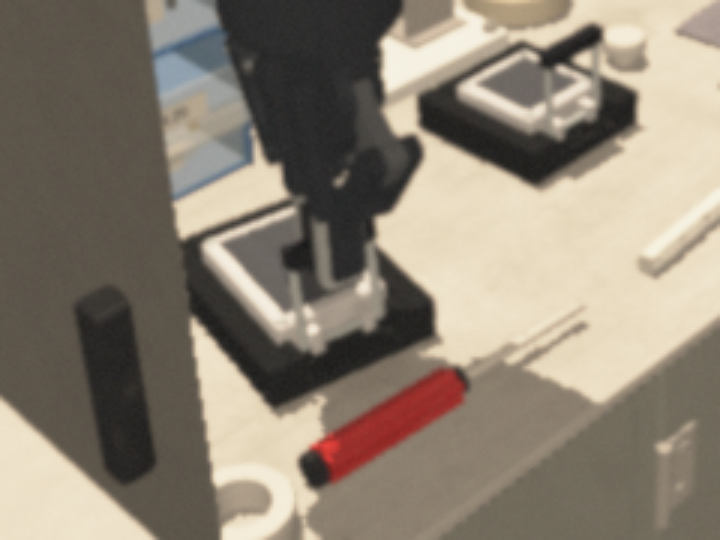

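Emit:
step_arm(
  commands=[
    [0,0,0,0.02,-0.25,0,0],
    [0,0,0,0.03,-0.25,0,0],
    [0,0,0,0.05,-0.23,0,0],
    [0,0,0,0.05,-0.23,0,0],
    [0,0,0,0.08,-0.21,0,0],
    [0,0,0,0.08,-0.21,0,0],
    [0,0,0,0,0,0,0],
  ],
)

```text
time_s: 7.75
eef_pos: [0.4272, 0.1828, 0.0886]
eef_rot: [0.704, -0.704, 0.065, -0.065]
wrist_force: [-3.5, -0.1, 0.1]
opening: 0.101
```

```bash
python3 - <<'E'
from h import *
st()
im,d,c=cam('wrist'); cv2.imwrite('pics/wrist3.png',im)
im,d,c=cam('scene'); cv2.imwrite('pics/scene3.png',cv2.resize(im[220:400,140:380],None,fx=3,fy=3))
E
```

```text
t 7.75 p [0.4272 0.1828 0.0886] F [-3.5 -0.1  0.1] op 0.101 xang -10.53 y [ 0.001  0.    -1.   ] q [0.15 0.12 1.99 0.   1.02 0.33]
```

View pics/scene3.png

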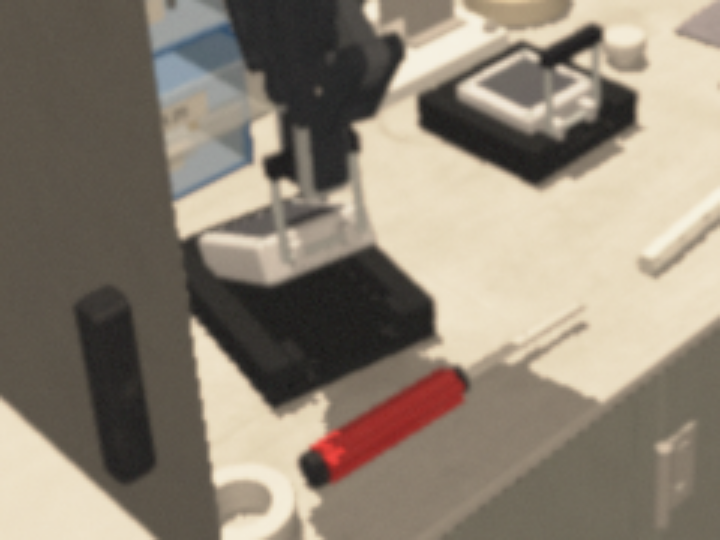

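View pics/wrist3.png

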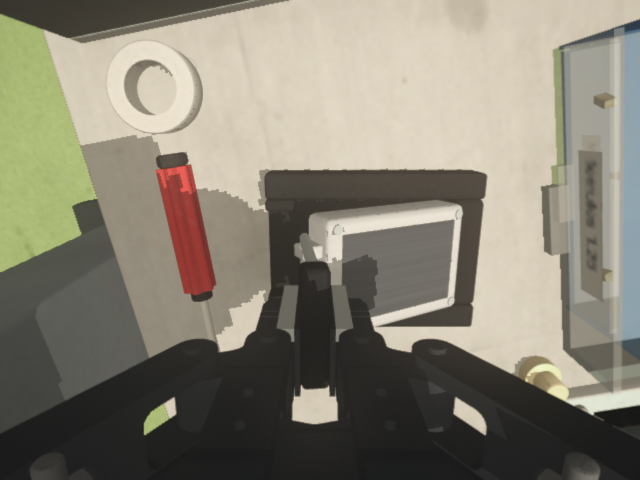

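Emit:
step_arm(
  commands=[
    [0,0,0,0.1,-0.19,0,0],
    [0,0,0,0.1,-0.19,0,0],
    [0,0,0,0.11,-0.16,0,0],
    [0,0,0,0.11,-0.16,0,0],
    [0,0,0,0.1,-0.12,0,0],
    [0,0,0,0.1,-0.12,0,0],
    [0,0,0,0.05,-0.1,0,0],
    [0,0,0,0.05,-0.1,0,0],
    [0,0,0,0,0,0,0],
  ],
)

```text
time_s: 8.75
eef_pos: [0.4482, 0.1788, 0.1223]
eef_rot: [0.704, -0.704, 0.065, -0.065]
wrist_force: [-0.6, 0.2, 1.6]
opening: 0.105
```

```bash
python3 - <<'E'
from h import *
st()
im,d,c=cam('scene'); cv2.imwrite('pics/scene4.png',cv2.resize(im[220:400,140:380],None,fx=3,fy=3))
E
```

```text
t 8.75 p [0.4482 0.1788 0.1223] F [-0.6  0.2  1.6] op 0.105 xang -10.53 y [ 0.001  0.    -1.   ] q [ 0.13  0.11  1.93 -0.    1.1   0.32]
```

View pics/scene4.png

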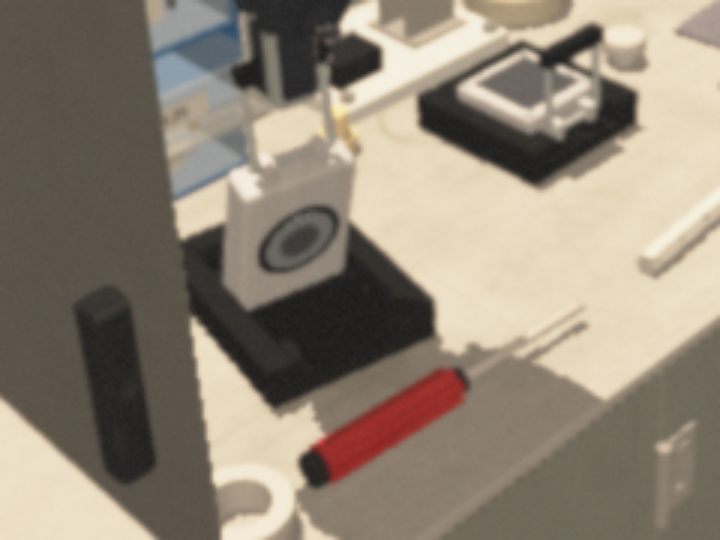

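Emit:
step_arm(
  commands=[
    [0,0,0,0,-0.3,0,0],
    [0,0,0,0,-0.5,0,0],
    [0,0,0,0,-0.7,0,0],
    [0,0,0,0,-0.8,0,0],
    [0,0,0,0,-0.8,0,0],
    [0,0,0,0,-0.7,0,0],
    [0,0,0,0,-0.4,0,0],
    [0,0,0,0,0,-0.3,0],
    [0,0,0,0.02,0,-0.5,0],
    [0,0,0,0.02,0,-0.7,0],
  ],
)

```text
time_s: 9.8
eef_pos: [0.4396, 0.1338, 0.2463]
eef_rot: [-0.704, 0.704, -0.065, 0.064]
wrist_force: [-0.1, 0.5, -2.3]
opening: 0.102
```

Emit:
step_arm(
  commands=[
    [0,0,0,0.02,0,-0.8,0],
    [0,0,0,0.02,0,-0.8,0],
    [0,0,0,0.02,0,-0.8,0],
    [0,0,0,0.02,0,-0.8,0],
    [0,0,0,0.02,0,-0.8,0],
    [0,0,0,0.02,0,-0.8,0],
    [0,0,0,0.02,0,-0.8,0],
    [0,0,0,0.02,0,-0.8,0],
    [0,0,0,0.02,0,-0.8,0],
    [0,0,0,0.02,0,-0.8,0],
  ],
)

```text
time_s: 10.8
eef_pos: [0.4013, -0.1036, 0.2463]
eef_rot: [0.704, -0.704, 0.066, -0.064]
wrist_force: [1.0, -0.3, -3.2]
opening: 0.104
```

Emit:
step_arm(
  commands=[
    [0,0,0,0.02,0,-0.8,0],
    [0,0,0,0.02,0,-0.8,0],
    [0,0,0,0.02,0,-0.8,0],
    [0,0,0,0.02,0,-0.6,0],
    [0,0,0,0,0,-0.3,0],
    [0,-0.6,0,0,0,0,0],
    [0,-0.75,0,0,0,0,0],
    [0,-0.75,0,0,0,0,0],
    [0,-0.65,0,0,0,0,0],
    [0,0,0,0,0,0,0],
  ],
)

```text
time_s: 11.8
eef_pos: [0.3865, -0.1999, 0.2469]
eef_rot: [0.707, -0.706, -0.037, 0.038]
wrist_force: [0.8, -0.3, -1.1]
opening: 0.098
```

```bash
python3 - <<'E'
from h import *
st([0.3869,-0.213,.13],6)
for n in ['wrist','scene','top']:
    im,d,c=cam(n); cv2.imwrite(f'pics/{n}5.png',im)
    s=ctrl.silhouettes('mat_center',n)
    if s:
        X=cloud(c,s[0]['pixels'],d);Y=X[(X[:,2]<.012)]
        print(n,s[0]['p'],len(Y),cv2.minAreaRect(Y[:,:2].astype(np.float32)*1000))
    s=ctrl.silhouettes('long_head_center',n)
    if s:
        X=cloud(c,s[0]['pixels'],d); print('head',s[0]['p'],np.percentile(X,[2,50,98],axis=0).round(3))
E
```

```text
t 11.8 p [ 0.3865 -0.1999  0.2469] F [ 0.8 -0.3 -1.1] op 0.098 xang 6.02 y [-0.001  0.001 -1.   ] q [-0.75 -0.16  1.92  0.    1.38 -0.86]
units [-0.027  3.896 -0.441]
turn y units 0.0031196489575734767
wrist 0.95 12710 ((436.09747314453125, -207.2208709716797), (142.32850646972656, 103.37589263916016), 5.9384918212890625)
head 0.62 [[ 0.371 -0.217  0.154]
 [ 0.384 -0.185  0.262]
 [ 0.391 -0.171  0.269]]
scene 0.5 66 ((489.8523254394531, -159.13841247558594), (18.184383392333984, 29.110363006591797), 44.42405700683594)
top 0.66 3675 ((436.0101013183594, -207.74156188964844), (140.5176239013672, 100.36605834960938), 5.964850902557373)
head 0.41 [[ 0.377 -0.173  0.142]
 [ 0.383 -0.172  0.171]
 [ 0.388 -0.172  0.211]]
```

View pics/scene5.png

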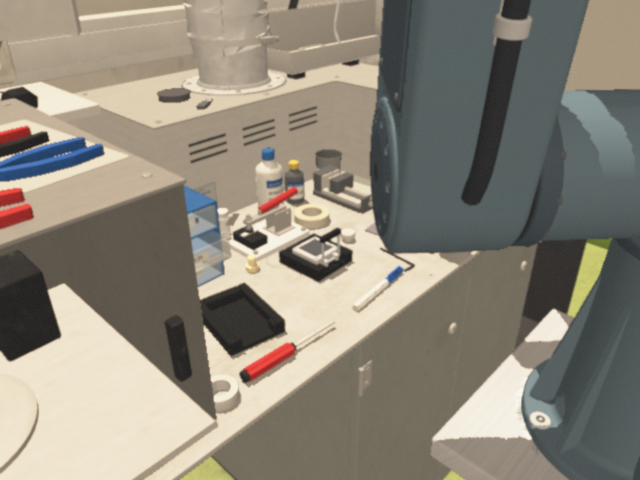

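View pics/wrist5.png

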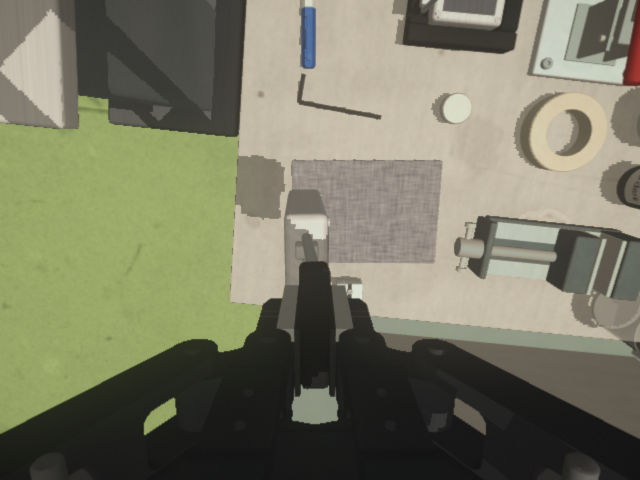

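Emit:
step_arm(
  commands=[
    [0,0,0,0,0.2,-0.15,0],
    [0,0,0,-0.02,0.5,-0.15,0],
    [0,0,0,0,0.7,-0.14,0],
    [0,0,0,0,0.8,0,0],
    [0,0,0,0,0.8,0,0],
    [0,0,0,0,0.6,0,0],
    [0,0,0,0,0.4,0,0],
    [0,0,0,0,0.1,0,0],
    [0,0,0,0,0.05,0,0],
    [0,0,0,0,0,0,0],
  ],
)

```text
time_s: 13.25
eef_pos: [0.3883, -0.2142, 0.1239]
eef_rot: [-0.706, 0.706, 0.037, -0.037]
wrist_force: [0.2, -0.5, -1.9]
opening: 0.102
```

```bash
python3 - <<'E'
from h import *
st([0.3863,-0.213,.118],6)
im,d,c=cam('top'); cv2.imwrite('pics/top6.png',cv2.resize(im[160:330,350:530],None,fx=3.3,fy=3.3))
s=ctrl.silhouettes('long_head_center','top')
if s:
    X=cloud(c,s[0]['pixels'],d); print('head',s[0]['p'],np.percentile(X,[2,50,98],axis=0).round(3))
E
```

```text
t 13.25 p [ 0.3883 -0.2142  0.1239] F [ 0.2 -0.5 -1.9] op 0.102 xang 5.97 y [ 0.001 -0.001 -1.   ] q [-0.77  0.02  2.02  0.    1.1  -0.88]
units [-0.061  0.198  0.046]
turn y units -0.004632746423195962
```

View pics/top6.png

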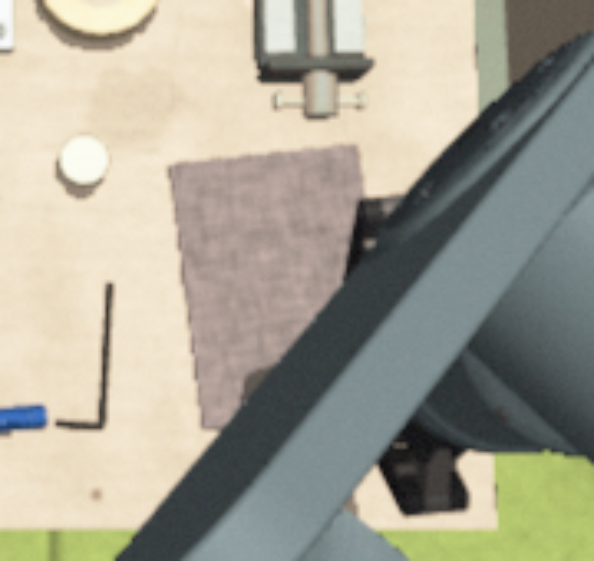

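Emit:
step_arm(
  commands=[
    [0,0,0,-0.06,0.07,0.03,0],
    [0,0,0,0,0.07,0,0],
    [0,0,0,0,0,0,0],
  ],
)

```text
time_s: 13.65
eef_pos: [0.3857, -0.2128, 0.1189]
eef_rot: [0.706, -0.706, -0.037, 0.037]
wrist_force: [0.1, -0.1, -1.8]
opening: 0.099
```

Emit:
step_arm(
  commands=[
    [0,0,0,0,0.05,0,0],
    [0,0,0,0,0,0,0],
  ],
)

```text
time_s: 13.85
eef_pos: [0.3864, -0.2134, 0.1183]
eef_rot: [-0.706, 0.706, 0.037, -0.037]
wrist_force: [-0.7, 1.3, 3.2]
opening: 0.101
```

Emit:
step_arm(
  commands=[
    [0,0,0,0.25,-0.02,0,0],
    [0,0,0,0.25,0,0,0],
    [0,0,0,0.25,0.04,0,0],
    [0,0,0,0.25,0.04,0,0],
    [0,0,0,0.24,0.08,0,0],
    [0,0,0,0.24,0.08,0,0],
    [0,0,0,0.22,0.12,0,0],
    [0,0,0,0.22,0.12,0,0],
    [0,0,0,0,0,0,0],
  ],
)

```text
time_s: 14.75
eef_pos: [0.4436, -0.2067, 0.1031]
eef_rot: [0.706, -0.706, -0.037, 0.037]
wrist_force: [0.1, -0.8, -0.1]
opening: 0.101
```

```bash
python3 - <<'E'
from h import *
st()
im,d,c=cam('wrist'); cv2.imwrite('pics/wrist7.png',im)
s=ctrl.silhouettes('long_head_center','wrist')
if s:
    X=cloud(c,s[0]['pixels'],d); print('head',s[0]['p'],np.percentile(X,[1,50,99],axis=0).round(3))
im,d,c=cam('top'); cv2.imwrite('pics/top7.png',cv2.resize(im[160:330,350:530],None,fx=3.3,fy=3.3))
E
```

```text
t 14.75 p [ 0.4436 -0.2067  0.1031] F [ 0.1 -0.8 -0.1] op 0.101 xang 6.0 y [-0.     0.001 -1.   ] q [-0.68  0.15  1.92  0.    1.06 -0.78]
head 0.69 [[ 0.379 -0.236  0.019]
 [ 0.42  -0.2    0.066]
 [ 0.448 -0.179  0.126]]
```

View pics/wrist7.png

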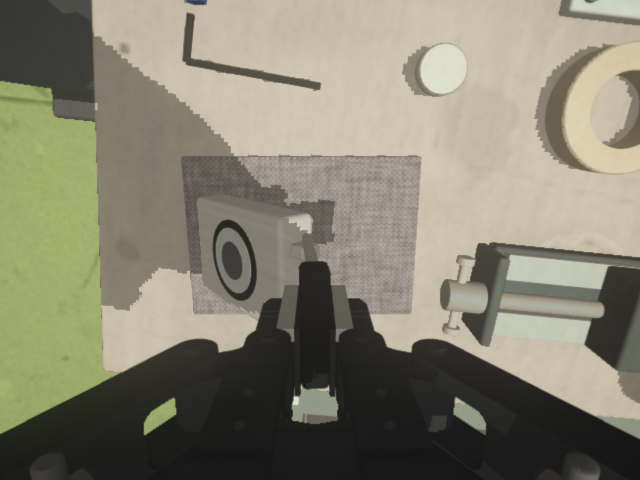

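View pics/top7.png

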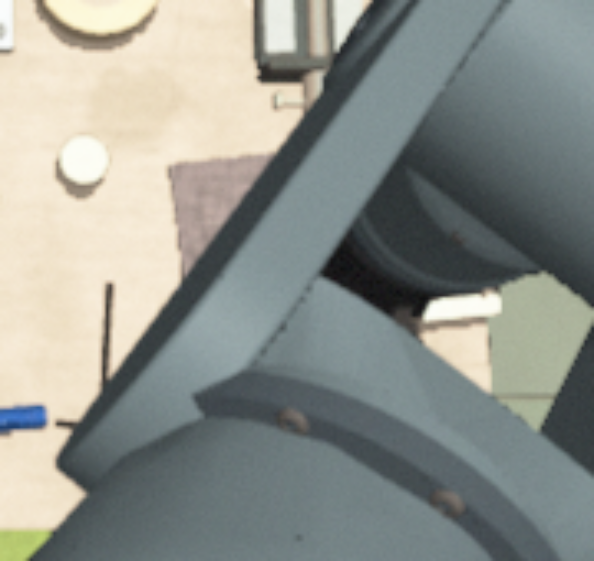

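Emit:
step_arm(
  commands=[
    [0,0,0,0.2,0.16,0,0],
    [0,0,0,0.2,0.16,0,0],
    [0,0,0,0.16,0.19,0,0],
    [0,0,0,0.16,0.19,0,0],
    [0,0,0,0.13,0.21,0,0],
    [0,0,0,0.13,0.21,0,0],
    [0,0,0,0.1,0.23,0,0],
    [0,0,0,0.1,0.23,0,0],
    [0,0,0,0.03,0.17,0,0],
    [0,0,0,0,0,0,0],
  ],
)

```text
time_s: 15.9
eef_pos: [0.479, -0.2029, 0.0504]
eef_rot: [0.706, -0.706, -0.037, 0.037]
wrist_force: [-0.2, 0.5, -1.2]
opening: 0.104
```

```bash
python3 - <<'E'
from h import *
st()
im,d,c=cam('wrist'); cv2.imwrite('pics/wrist8.png',im)
s=ctrl.silhouettes('long_head_center','wrist')
if s:
    X=cloud(c,s[0]['pixels'],d); print('head',s[0]['p'],np.percentile(X,[1,50,99],axis=0).round(3))
    z=X[:,2];Y=X[(z>.014)&(z<.04)];print(len(Y),cv2.minAreaRect(Y[:,:2].astype(np.float32)*1000))
    A=np.c_[Y[:,:2]-Y[:,:2].mean(0),np.ones(len(Y))]; print(np.linalg.lstsq(A,Y[:,2],rcond=None)[0])
E
```

```text
t 15.9 p [ 0.479  -0.2029  0.0504] F [-0.2  0.5 -1.2] op 0.104 xang 5.98 y [-0.001  0.001 -1.   ] q [-0.63  0.31  1.87  0.    0.97 -0.73]
head 0.6 [[ 0.39  -0.234  0.011]
 [ 0.435 -0.199  0.028]
 [ 0.483 -0.176  0.073]]
21186 ((433.9541931152344, -206.2172393798828), (89.61299896240234, 56.18062210083008), 6.088325500488281)
[ 0.0855875  -0.03534062  0.02723395]
```

View pics/wrist8.png

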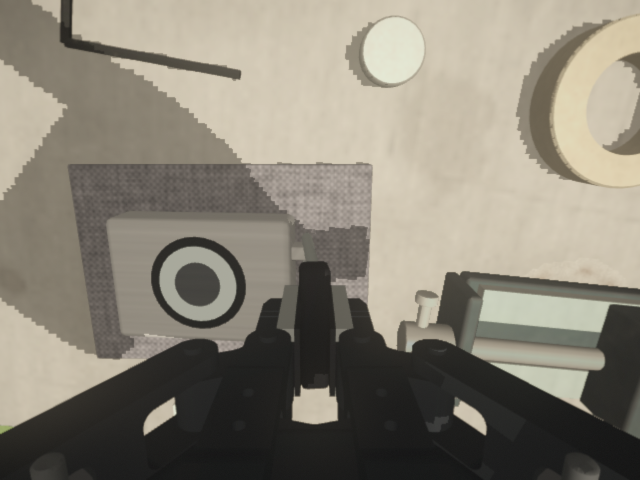

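Emit:
step_arm(
  commands=[
    [0,0,0,0.12,0.1,-0.02,0],
    [0,0,0,0.12,0.07,-0.03,0],
    [0,0,0,0.02,0.06,0,0],
    [0,0,0,0,0,0,0],
  ],
)

```text
time_s: 16.4
eef_pos: [0.4875, -0.204, 0.0442]
eef_rot: [-0.706, 0.706, 0.037, -0.037]
wrist_force: [0.0, -0.2, -0.2]
opening: 0.102
```

```bash
cat > m.py <<'E'
from h import *
st()
im,d,c=cam('wrist')
s=ctrl.silhouettes('long_head_center','wrist')
X=cloud(c,s[0]['pixels'],d)
z=X[:,2];Y=X[(z>.014)&(z<.034)];r=cv2.minAreaRect(Y[:,:2].astype(np.float32)*1000);print(s[0]['p'],len(Y),r)
A=np.c_[Y[:,:2]-Y[:,:2].mean(0),np.ones(len(Y))]; print(np.linalg.lstsq(A,Y[:,2],rcond=None)[0].round(4))
m=np.array([.9945,.104]);n=np.array([-.104,.9945]);q=np.array(r[0])-[436,-207.6]
print('rect rel mat along/lat',q@m,q@n)
y=(Y[:,:2]*1000-[436,-207.6]);print('far end along',np.percentile(y@m,[.5,1,2]),'lat edges',np.percentile(y@n,[.5,99.5]))
E
python3 m.py
```

```text
t 16.4 p [ 0.4875 -0.204   0.0442] F [ 0.  -0.2 -0.2] op 0.102 xang 5.98 y [ 0. -0. -1.] q [-0.62  0.33  1.85  0.    0.96 -0.73]
0.8 21817 ((442.3589172363281, -207.32244873046875), (89.12401580810547, 56.063194274902344), 6.126091957092285)
[ 0.0236 -0.0304  0.0246]
rect rel mat along/lat 6.35280852355957 -0.3853026550293025
far end along [-36.80077349 -36.23898352 -35.34394328] lat edges [-27.23218917  27.4248413 ]
```

Emit:
step_arm(
  commands=[
    [0,0,0,-0.04,0.05,0,0],
    [0,0,0,0,0.03,0,0],
    [0,0,0,0,0,0,0],
  ],
)

```text
time_s: 16.8
eef_pos: [0.4861, -0.2041, 0.0421]
eef_rot: [-0.706, 0.706, 0.037, -0.037]
wrist_force: [0.2, 0.4, -0.3]
opening: 0.098
```

```bash
python3 m.py
```

```text
t 16.8 p [ 0.4861 -0.2041  0.0421] F [ 0.2  0.4 -0.3] op 0.098 xang 5.97 y [ 0. -0. -1.] q [-0.62  0.33  1.85  0.    0.96 -0.73]
0.89 22152 ((441.1918029785156, -207.4287109375), (89.14028930664062, 56.29356384277344), 5.760021686553955)
[ 0.0008 -0.0291  0.0237]
rect rel mat along/lat 5.1810621246337885 -0.3696005371093806
far end along [-38.27844126 -37.70851384 -36.72281283] lat edges [-27.22041934  27.45029659]
```

Emit:
step_arm(
  commands=[
    [0,0,0,0,0.03,0,0],
    [0,0,0,0,0,0,0],
    [0,0,0,0,0,0,0.5],
    [0,0,0,0,0,0,0.5],
    [0,0,0,0,0,0,0.5],
    [0,0,0,0,0,0,0.5],
    [0,0,0,0,0,0,0.5],
    [0,0,0,0,-0.2,0,0.5],
  ],
)

```text
time_s: 17.7
eef_pos: [0.4853, -0.2036, 0.0465]
eef_rot: [0.707, -0.706, -0.036, 0.037]
wrist_force: [1.0, -0.3, -0.8]
opening: 0.501
```

```bash
python3 m.py; python3 - <<'E'
from h import *
im,d,c=cam('wrist'); cv2.imwrite('pics/wrist9.png',im)
E
```

```text
t 17.7 p [ 0.4853 -0.2036  0.0465] F [ 1.  -0.3 -0.8] op 0.501 xang 5.97 y [-0.002  0.001 -1.   ] q [-0.62  0.32  1.85 -0.    0.97 -0.73]
0.69 20522 ((441.1690979003906, -207.37295532226562), (88.7320327758789, 55.873626708984375), 5.977367877960205)
[-0.0058 -0.0233  0.0236]
rect rel mat along/lat 5.164280508422851 -0.3117902496337947
far end along [-38.15622417 -37.67894605 -36.6572549 ] lat edges [-27.00633718  27.42396741]
```

View pics/wrist9.png

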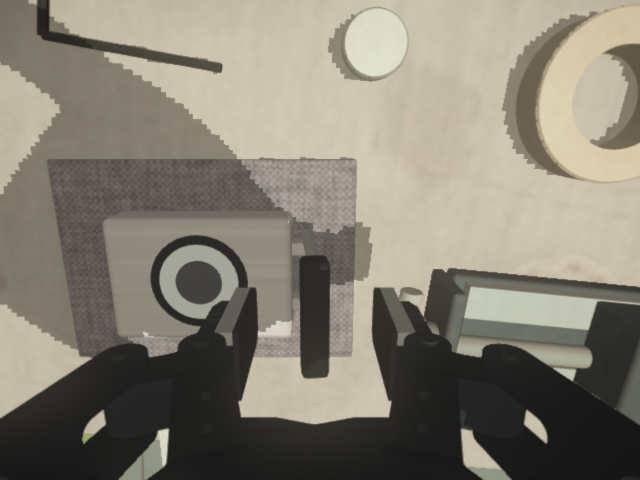

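Released cleanly: the bar at (315,315) stands free between the fingers, the lens at (198,283) faces up. Now I'll withdraw straight up.

Emit:
step_arm(
  commands=[
    [0,0,0,0,-0.3,0,0.5],
    [0,0,0,0,-0.6,0,0.5],
    [0,0,0,0,-0.8,0,0.5],
    [0,0,0,0,-0.8,0,0.5],
    [0,0,0,0,-0.8,0,0.5],
    [0,0,0,0,-0.8,0,0.5],
    [0,0,0,0,-0.8,0,0.5],
    [0,0,0,0,-0.4,0,0.5],
    [0,0,0,0,0,0,0.5],
  ],
)

```text
time_s: 18.75
eef_pos: [0.4871, -0.2047, 0.2083]
eef_rot: [-0.705, 0.707, 0.038, -0.036]
wrist_force: [0.2, 0.6, -0.1]
opening: 0.501
```

Emit:
step_arm(
  commands=[
    [0,0,0,-0.3,0,0.4,0.5],
    [0,0,0,-0.3,0,0.8,0.5],
    [0,0,0,-0.3,0,0.8,0.5],
    [0,0,0,-0.3,0,0.8,0.5],
    [0,0,0,-0.3,0,0.8,0.5],
    [0,0,0,-0.3,0,0.8,0.5],
    [0,0,0,-0.2,0,0.6,0.5],
    [0,0,0,0,0,0.3,0.5],
    [0,0,0,0,0,0,0.5],
  ],
)

```text
time_s: 19.65
eef_pos: [0.4094, -0.0513, 0.2054]
eef_rot: [0.706, -0.706, -0.037, 0.038]
wrist_force: [-0.3, -0.4, -0.0]
opening: 0.497
```

```bash
python3 - <<'E'
from h import *
st()
for n in ['wrist','top']:
    im,d,c=cam(n); cv2.imwrite(f'pics/{n}10.png',im)
    for t in ['long_head_center','mat_center','short_head_center']:
        s=ctrl.silhouettes(t,n)
        if not s: print(n,t,'none');continue
        X=cloud(c,s[0]['pixels'],d);z=X[:,2]
        Y=X[(z<.012)] if 'mat' in t else X[(z>.014)&(z<.034)]
        if len(Y)<20: print(n,t,'few');continue
        A=np.c_[Y[:,:2]-Y[:,:2].mean(0),np.ones(len(Y))]
        print(n,t,round(s[0]['p'],2),len(Y),cv2.minAreaRect(Y[:,:2].astype(np.float32)*1000),np.linalg.lstsq(A,Y[:,2],rcond=None)[0].round(4))
E
```

```text
t 19.65 p [ 0.4094 -0.0513  0.2054] F [-0.3 -0.4 -0. ] op 0.497 xang 6.05 y [-0.001  0.    -1.   ] q [-0.41 -0.18  2.02  0.    1.3  -0.52]
wrist long_head_center 0.89 5388 ((441.1658935546875, -207.23719787597656), (89.1451187133789, 57.13088607788086), 6.029665470123291) [-0.0102 -0.043   0.0232]
wrist mat_center 0.96 5884 ((428.8210754394531, -209.64849853515625), (126.07040405273438, 104.8097152709961), 5.765994548797607) [0.001  0.0007 0.0036]
wrist short_head_center 0.78 4796 ((487.4937438964844, -13.713783264160156), (67.89289093017578, 58.19541549682617), 1.9473392963409424) [0.0571 0.0012 0.0285]
top long_head_center few
top mat_center 0.92 476 ((398.4609069824219, -254.2396240234375), (33.34648513793945, 69.45773315429688), 69.99341583251953) [-0.0031  0.014   0.0037]
top short_head_center none
```

View pics/top10.png

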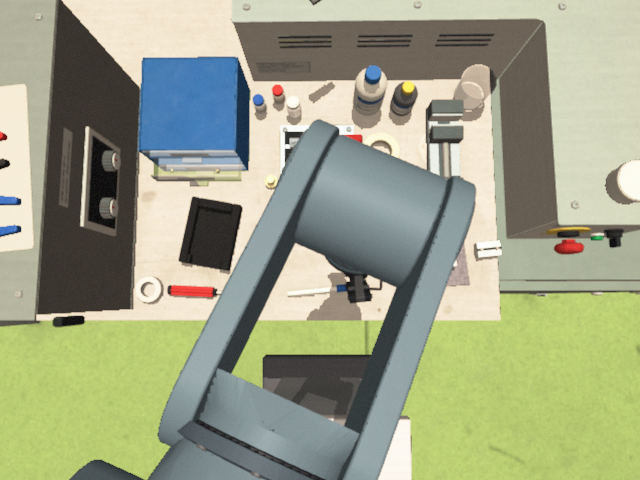

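View pics/wrist10.png

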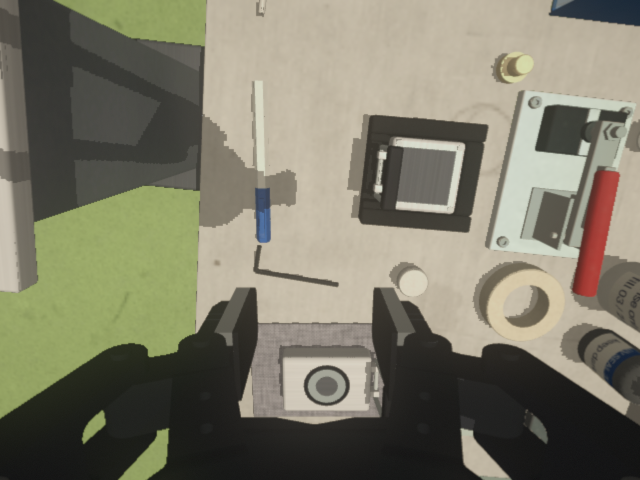

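```bash
python3 - <<'E'
from h import *
im,d,c=cam('wrist')
s=ctrl.silhouettes('long_head_center','wrist')
X=cloud(c,s[0]['pixels'],d);X=X[(X[:,2]>.014)&(X[:,2]<.034)]
m=np.array([.9945,.104]);n=np.array([-.104,.9945]);y=X[:,:2]-[.4365,-.2076]
for a in [-.025,0,.025]:
  print([round(float(np.median(X[(abs(y@m-a)<.008)&(abs(y@n-b)<.006),2])),4) for b in [-.018,0,.018]])
E
```

```text
[0.0236, 0.0238, 0.0237]
[0.0244, 0.025, 0.0242]
[0.0237, 0.0238, 0.0237]
```

```bash
python3 -c "
from h import *
print(ctrl.hand_in()); st()"
```

```text
the job is handed in; nothing more can be done
None
the job is handed in; nothing more can be done
```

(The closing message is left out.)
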